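Unlock the sample mould and test its lid hinge

ROBOT

A 6-joint arm with a two-finger parallel gripper is mounted at the origin on the work surface. World frame = base frame: x ahead of the robot, y to its left, z up, the work surface at z = 0. Lengths are in m, angles in rad, forces in N, time in s.
With the tool pointing down it reaches from about 0.375 to 0.925 m from the base axis. Payload 5.7 kg.
Tool frame: the origin (TCP) lies at the very end of the fingers, on their centre line; the grasp point (between the pads) lies 19 mm behind it; z points along the fingers, y is the line along which they close (so a half turn about z gives the same grasp; the last joint's range is limited). The gripper opens to 88 mm and grips with 3 to 60 N. Pads are 20 mm wide; open, the fingers measure 115 mm over their backs; the gripper's body (75 mm by 178 mm) begins 61 mm behind the grasp point.
Start: joints at [1.053, 0.359, 1.51, -0, 1.272, -0.115], TCP at [0.235, 0.552, 0.223] pointing down, gripper open.
Joint ranges: [-2.97, 2.97], [-1.01, 2.36], [0.21, 2.38], [-0.96, 4.11], [0.2, 2.71], [-2.98, 2.98]. Speed limits (rad/s): [2.39, 2.39, 3.14, 3.14, 3.14, 3.14].

INTERFACE

Orientations are given as a rotation vector (axis times angle).
In Python, from plant import * gives the robot as it stands.
- The arm moves only by the shell command python3 -m inch 'ROWS' [FORCE]. ROWS is JSON, one flat list of numbers, 7 for each row, row after row: the turn, a rotation vector about the tool's x, y, z in degrees, then the shift along the tool's x, y, z in cm, then the finger opening in cm, from 0 to 8.78. In form: [wx, wy, wz, dx, dy, dz, claw, wx, wy, wz, dx, dy, dz, claw, ...]. A call has 1 to 8 rows; each row shifts and turns the commanded pose from where the row before left it, along the tool's axes as they then stand; what a row does not reach is not made up. A row lasts 1/10 s, in which the tool goes at most 50 mm and 8.59 degrees, less where a joint would pass 70% of its speed; a pose out of reach is approached as far as the arm can. A call with a gripper value outside its range is refused whole. The fingers move at their own pace and stop on an object; FORCE is the grip in N (left out, the last holds). Time passes only in rows, so rows that do not move let the fingers close. It gives the time, the measured TCP pose, the force, the opening and the grip force at its end, in the units of the state.
- sense(): the state, without advancing time (a new reading comes with each control period).
- camera(name): name is "scene" or "top"; returns the picture (420x560x3 uint8, red, green, blue); there is no depth.
- camera_info(name): a dict with "vfov" (degrees; the focal length in pixels is half the picture's height over the tangent of half this angle, whatever the lens; pixels are square), "cx", "cy" (the principal point, pixels), "pose" (4x4, takes a point from camera to world coordinates). Camera axes: x right, y down, z forward; pixel columns grow to the right and rows downward; lengths in m; the calibration is good to about 2 mm. A picture is of the moment at which its call begins. camera_info takes no time and is no camera call.
- finish_job(): hands the job in; it is judged then, once.
Trained networks look in the newest picture that a camera, given by its name, has taken for a name from the list of things; names that differ only in an ending like _2 or _b are one class to them, and where a whole thing is asked for, a point or a joint stands for the part that bears it (a point fixed in the world has none). Each returns a list of dicts, best first, with "confidence" (0 to 1); they miss things now and then, are a little off and sometimes report something else, mostly with a low value. They report only what shows in the picture. A call takes as long as a camera call.
- find_in(camera, label): "location" ([column, row] as shares, 0 to 1, of the picture: columns of its width, rows of its height, amid what is visible of it).
The state is a dict: "time_s": time; "q": joint angles; "joint_velocities": joint speeds; "effort": joint torques, N m; "tcp_pos": TCP position; "orientation": TCP orientation; "ft_force": force on the tool from outside, world axes, zero at the start; "moment": the same for the moment, N m; "finger_gap": finger opening in m; "grip_force": force on a finger pad.
Only numpy, scipy, OpenCV 4.12 (cv2) and the standard library are available. Lean on these libraries where they do the work, as an engineer would, in place of code of your own. Each camera call takes 0.05 s, during which the arm holds its last target. There are 200 camera calls.

TASK

The sample mould is locked shut by a square steel sleeve pushed over its lid tongue and the rod below it. Slide the sleeve off the open end and set it down, without dropping it, in the shallow tray; then lift the lid by its tongue to about 45 degrees and let go, to test that the friction hinge holds it there. Leave the other things on the bench where they are.

Things in the scene. Friction and masses are not known exactly. Their poses are not given: they have to be found in the camera images.
- mould: The locked sample mould, fixed to the bench: an aluminium block (200 mm front to back, 220 mm wide) on a steel foot (220 x 240 mm, 12 mm high), its top 56 mm above the bench, with a black hinged lid on top. Origin at the centre of its underside; its -x axis points out of its front (roughly to the robot), z up. Front face at x = -100 mm.
- rod_tip (a point): Free end, on its axis, of the round steel rod (14 mm diameter) that sticks 75 mm straight out of the front face of the mould, level, 49 mm above the bench. Axes as the mould's: -x points out along the rod, off its open end.
- lid (a joint): Angle of the mould's lid, rad: 0 shut, growing as its front edge rises, stop at 1.7. The friction hinge holds the lid still by itself at any angle; it takes some 5 to 10 N up at the tongue to raise it. The sleeve on the tongue and rod blocks it.
- lid_hinge (a point): Centre of the lid's hinge line, at the rear edge of the mould, on the underside of the lid, 56.5 mm above the bench. The hinge line runs along the mould's y. The lid is a black plate 200 x 220 x 20 mm, about 0.75 kg.
- lid_grip (a point): Gripping point in the middle of the lid's tongue: a flat steel bar 20 mm wide and 10 mm thick that sticks 75 mm out of the lid's front edge, lying right on top of the rod when the lid is shut (centre then 61.5 mm above the bench). This point is 20 mm back from the tongue's tip, and lies 255 mm ahead of (-x) and 5 mm above the hinge line in the lid's own frame. Axes turn with the lid: -x along the tongue to its tip, y across it; at lid angle 0 they are the mould's.
- sleeve_center (a point): Centre of the loose locking sleeve: a piece of square steel tube, 45 mm long (its own x, along the rod), 36 x 36 mm outside, 4 mm walls, bore 28 x 28 mm, 0.18 kg. At the start it hangs on the tongue, around tongue (20 mm wide) and rod (the two together 24 mm high), its sides along the mould's; centre 52.5 mm above the bench.
- tray_in (a point): Centre of the inner floor of the shallow steel tray, fixed to the bench: 170 (its x) x 160 (its y) mm outside, walls 4 mm thick and 22 mm high, floor 4 mm above the bench. It lies left or right of the mould's front; the deep grey bin of cups lies on the other side.
- bin: Deep grey plastic bin of suction cups, fixed, 150 (its x) x 140 (its y) mm, 75 mm high; not used. Origin at the centre of its underside.
- cup0: A loose clear plastic suction cup, 46 mm across, 26 mm high, standing on the bench; a bystander. Origin at the centre of its underside.
- cup1: A loose clear plastic suction cup, 46 mm across, 26 mm high, standing on the bench; a bystander. Origin at the centre of its underside.
- cup2: A loose clear plastic suction cup, 46 mm across, 26 mm high, standing on the bench; a bystander. Origin at the centre of its underside.
- wrench: A loose steel wrench lying on the bench; a bystander.
- brush: A loose brush lying on the bench; a bystander.
- bottle: A loose white bottle, 60 mm across, 170 mm high; a bystander. Origin at the centre of its underside.
- jar: A loose glass jar, 64 mm across, 80 mm high; a bystander. Origin at the centre of its underside.

How it is judged:
On the way, in this order (a step that is already met when the one before it is completed fails the run):
1. the sleeve is slid off the open end of the rod and tongue ((x of sleeve_center in the frame of mould below -0.2 m or distance between sleeve_center and rod_tip above 0.07 m)), for 0.1 s.
2. the lid is raised to between 30 and 60 degrees and holds still for a second with nothing touching it (value of joint lid between 0.52 and 1.05 rad and velocity of joint lid between -0.03 and 0.03 rad/s and contact force between each of the fingers, the arm and mould below 0.2 N), for 1 s.
At the end, for the whole second after the job is handed in: The lid stands still between 30 and 60 degrees (0.52 to 1.05 rad) by its hinge alone, untouched; the sleeve lies at rest on the floor of the shallow tray (all of step 2 and x of sleeve_center in the frame of tray_in between -0.075 and 0.075 m and y of sleeve_center in the frame of tray_in between -0.07 and 0.07 m and z of sleeve_center in the frame of tray_in below 0.03 m and linear speed of sleeve below 0.03 m/s).
It fails at once if the sleeve is dropped (falls freely from more than about 3 cm) or thrown (linear speed of sleeve above 0.75 m/s and contact force between the fingers and sleeve below 0.1 N).
It fails at once if a bystander is shoved more than 5 cm (distance of any of cup0, cup1, cup2, wrench, brush, bottle, jar from where it was at the start of the episode above 0.05 m).
It also fails if it takes over 58 s, if anything falls off the work surface, if the arm or the gripper's body presses on something with over 40 N, if the wrist force passes 120 N, or if a joint passes its speed limit or range.

## Working session

There is one attempt and no reset: what is moved stays moved. The work goes in short steps, Python scripts to look and compute and a shell command to move; the robot and the scene stay as the last step left them, time stands still between calls to the robot, and variables do not carry over. Pictures are saved under pics/ and viewed, at most 10 in all, crops included, and the job is handed in when it is done.

```bash
ls; mkdir -p pics
python3 - <<'E'
from plant import *
import cv2,numpy as np
print(sense())
for c in("scene","top"):
    im=camera(c); cv2.imwrite(f"pics/{c}0.png",im[:,:,::-1]); i=camera_info(c); print(c,i)
    for l in("mould","rod_tip","lid_hinge","lid_grip","sleeve_center","tray_in","bin","cup0","bottle","jar","wrench","brush"):
        print(l,[(np.round(np.array(d["location"])*[560,420],1).tolist(),round(d["confidence"],2)) for d in find_in(c,l)[:3]])
E
```

```text
pics
{'time_s': 0.0, 'q': array([ 1.05294587e+00,  3.59500258e-01,  1.51145851e+00,  1.26526363e-05,
        1.27252156e+00, -1.15080833e-01]), 'joint_velocities': array([-3.86089822e-04, -4.89518666e-04,  6.16404904e-04,  3.40573900e-04,
        5.57564760e-05,  2.94837411e-03]), 'effort': array([ 3.43560045e-03, -5.15378952e+01, -2.70729983e+01,  6.79771649e-02,
        3.50940891e-02, -1.14550548e-04]), 'tcp_pos': array([0.23481504, 0.55136252, 0.22180252]), 'orientation': array([-6.28286990e-01, -3.07751344e+00,  2.81147033e-03]), 'ft_force': array([-0.23218472,  0.83578834,  0.36364709]), 'moment': array([ 0.0154572 , -0.03903319,  0.00867687]), 'grip_force': 0.0, 'finger_gap': 0.08779505225912425}
scene {'vfov': 51.14378803471088, 'cx': 274.2669529295111, 'cy': 206.88282197630303, 'pose': array([[-0.78916789,  0.52586073, -0.31730826,  0.90856144],
       [ 0.61407742,  0.6849057 , -0.39219014,  0.42092633],
       [ 0.01108884, -0.5043557 , -0.86342479,  1.01792439],
       [ 0.        ,  0.        ,  0.        ,  1.        ]])}
mould [([220.4, 230.3], 0.83)]
rod_tip [([222.5,
[... 724 characters left out ...]
03812, -0.98172727,  1.25062128],
       [ 0.        ,  0.        ,  0.        ,  1.        ]])}
mould [([296.4, 173.7], 0.63)]
rod_tip [([296.5, 171.2], 0.88)]
lid_hinge [([296.7, 170.6], 0.58), ([390.2, 171.9], 0.23)]
lid_grip [([299.3, 171.2], 0.92)]
sleeve_center [([298.1, 224.0], 0.62)]
tray_in [([408.1, 274.9], 0.78), ([296.3, 172.0], 0.52), ([111.2, 177.4], 0.39)]
bin [([122.0, 274.7], 0.66), ([431.8, 185.5], 0.52), ([297.4, 225.6], 0.39)]
cup0 [([202.9, 301.6], 0.69), ([161.8, 204.5], 0.64), ([338.7, 300.9], 0.48)]
bottle [([389.9, 168.0], 0.85), ([163.9, 202.6], 0.19)]
jar [([158.6, 157.8], 0.71)]
wrench [([432.1, 185.4], 0.63), ([297.8, 225.0], 0.54)]
brush [([113.3, 177.0], 0.73)]
```

Run:
```python
import cv2
im=cv2.imread("pics/top0.png"); cv2.imwrite("pics/top0b.png",cv2.resize(im[100:380,90:450],None,fx=2.1,fy=2.1,interpolation=cv2.INTER_CUBIC))
im=cv2.imread("pics/scene0.png"); cv2.imwrite("pics/scene0b.png",cv2.resize(im,None,fx=1.42,fy=1.42,interpolation=cv2.INTER_CUBIC))
```

```text
(no output)
```

View pics/top0b.png

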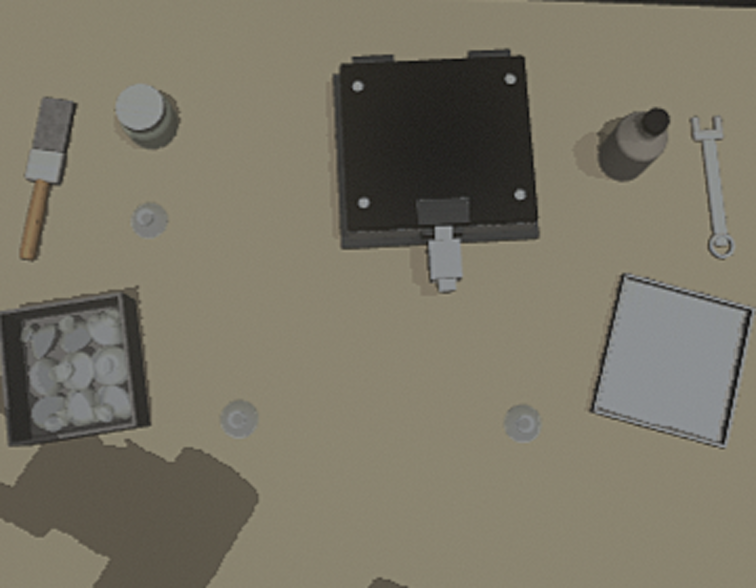

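View pics/scene0b.png

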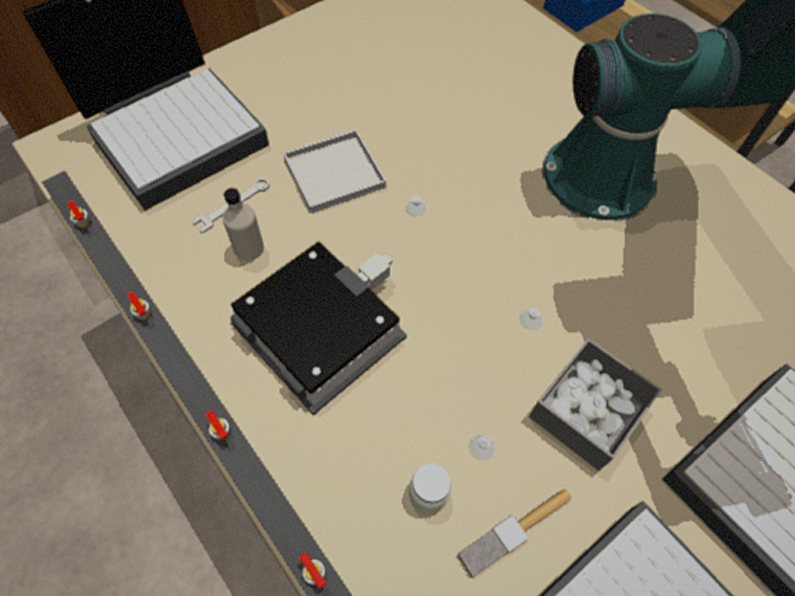

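The top picture shows the mould's lid in the upper middle, with crop corners near (341,65), (524,56), (537,221) and (346,231). The sleeve is at crop (445,258), with the tongue tip just past it at (447,289). The tray is on the right (-y), with corners (625,273), (750,311), (725,446) and (592,411), and the bin is on the left. The scene picture agrees, with a cup standing between the robot and the tray.

```bash
cat > h.py <<'E'
from plant import *
import cv2,numpy as np
from scipy.optimize import least_squares
def proj(c,P):
    i=camera_info(c); T=np.linalg.inv(i["pose"]); p=np.atleast_2d(P)@T[:3,:3].T+T[:3,3]
    f=210/np.tan(np.radians(i["vfov"]/2)); return p[:,:2]/p[:,2:]*f+[i["cx"],i["cy"]]
def ray(c,px,z):
    i=camera_info(c); f=210/np.tan(np.radians(i["vfov"]/2)); T=i["pose"]
    d=T[:3,:3]@[(px[0]-i["cx"])/f,(px[1]-i["cy"])/f,1]; return T[:3,3]+d*(z-T[2,3])/d[2]
def place(p,L):
    c,s=np.cos(p[2]),np.sin(p[2]); L=np.asarray(L,float)
    return np.c_[p[0]+c*L[:,0]-s*L[:,1],p[1]+s*L[:,0]+c*L[:,1],L[:,2]]
E
python3 - <<'E'
from h import *
t=lambda a:np.array(a)/2.1+[90,100]
lt=t([(341,65),(524,56),(537,221),(346,231)]); ls=np.array([(316,390),(233,306),(318,244),(400,318)])/1.42
L=[(.1,.11,.0765),(.1,-.11,.0765),(-.1,-.11,.0765),(-.1,.11,.0765)]
f=lambda p:np.r_[proj("top",place(p,L))-lt,proj("scene",place(p,L))-ls].ravel()
r=least_squares(f,[.6,0,0]); print("mould",r.x,np.round(r.fun.reshape(-1,2),1).tolist())
tt=t([(625,273),(750,311),(725,446),(592,411)])
T=[(.085,.08,.022),(.085,-.08,.022),(-.085,-.08,.022),(-.085,.08,.022)]
g=lambda p:(proj("top",place(p,T))-tt).ravel()
q=least_squares(g,[.4,-.3,0]); print("tray",q.x,np.round(q.fun,1))
m=r.x
print("tip top px ->",ray("top",t([(447,289)])[0],.0665))
R=np.array([[np.cos(m[2]),np.sin(m[2])],[-np.sin(m[2]),np.cos(m[2])]])
for n,px,z in(("tip",(447,290),.0665),("slv front",(446,281),.0705),("slv rear",(445,239),.0705),("slv net",((298.1-90)*2.1,124*2.1),.0525)):
    print(n,R@(ray("top",t([px])[0],z)[:2]-m[:2]))
for n,px in(("c1",(522,422)),("c2",(239,418)),("bottle",(620,165))): print(n,ray("top",t([px])[0],.013))
for c,o,sc,n in(("top",(255,130),6,"a"),("scene",(205,150),6,"b")):
    im=cv2.imread(f"pics/{c}0.png")[o[1]:o[1]+95,o[0]:o[0]+130] if c=="scene" else cv2.imread(f"pics/{c}0.png")[190:285,255:385]
    o=(205,150) if c=="scene" else (255,190)
    im=cv2.resize(im,None,fx=6,fy=6,interpolation=cv2.INTER_CUBIC)
    S=[(-.175,.01,.0665),(-.175,-.01,.0665)]
    for xc in(-.155,-.145,-.135):
        pass
    S+=[(-.1,.11,.0765),(-.1,-.11,.0765)]+[(-.14+a,b,.0705) for a in(-.0225,.0225) for b in(-.018,.018)]
    for k in proj(c,place(m,S)): cv2.circle(im,tuple(int(v) for v in (k-o)*6+3),4,(0,0,255),1)
    cv2.imwrite(f"pics/z{n}.png",im)
E
```

```text
mould [ 0.68250905 -0.05869423  0.09633701] [[-2.7, -0.0], [-1.5, -0.7], [-0.3, -0.5], [-0.5, 0.3], [-2.6, 0.8], [-1.8, -1.7], [0.8, -3.5], [1.5, -1.5]]
tray [ 0.44315776 -0.3478902  -0.23704481] [-0.9 -0.4  1.8 -1.5 -0.2  1.4 -0.7  0.4]
tip top px -> [ 0.51165748 -0.07730333  0.0665    ]
tip [-0.17299486 -0.00200153]
slv front [-0.16312927 -0.0013244 ]
slv rear [-0.11458769 -0.00386614]
slv net [-0.13603442  0.00582321]
c1 [ 0.36543168 -0.17169424  0.013     ]
c2 [0.36018135 0.15760721 0.013     ]
bottle [ 0.67854915 -0.29001841  0.013     ]
```

View pics/za.png

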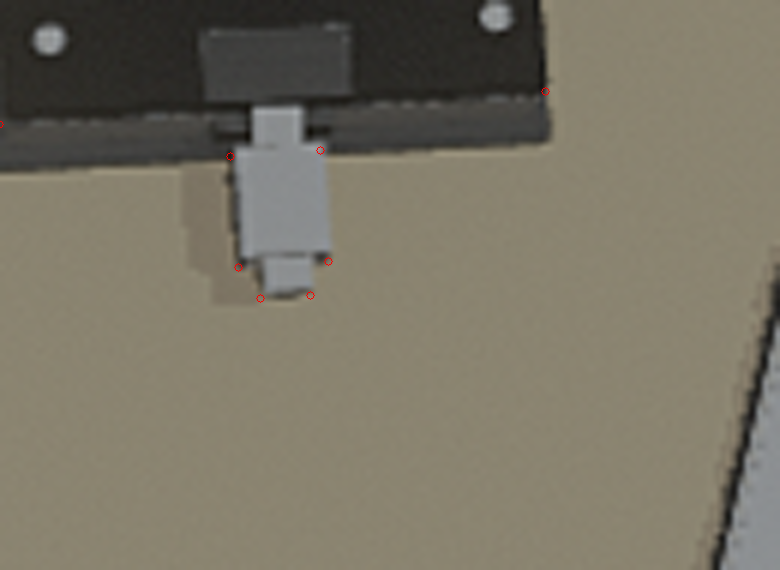

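View pics/zb.png

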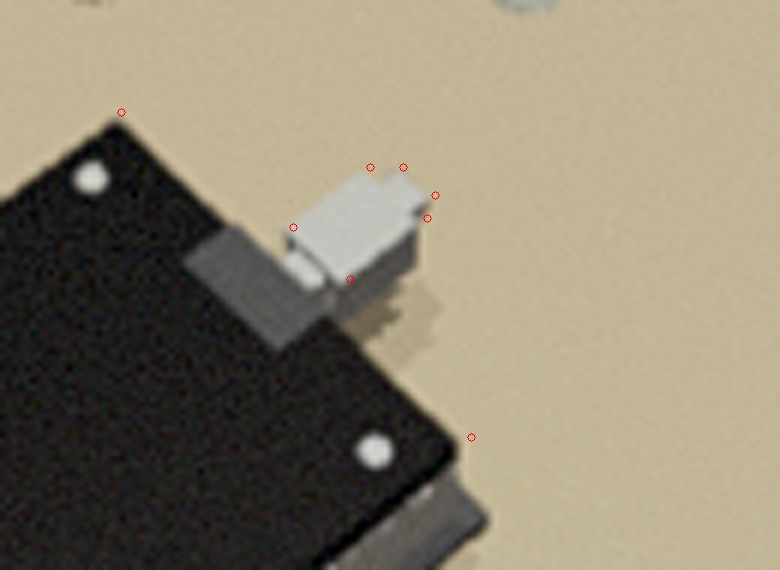

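The zooms show the sleeve just clear of the lid with about 12 mm of tongue showing. My first fit sits about 1 px (2 mm) off, so I'll refit using the sleeve and tongue corners picked from these zooms.

Run:
```python
from h import *
A=lambda a,o:(np.array(a)-2.5)/6+o
t=lambda a:np.array(a)/2.1+[90,100]
S=lambda s,y:[(s+.0225,.018,.0705),(s+.0225,-.018,.0705),(s-.0225,-.018,.0705),(s-.0225,.018,.0705)]
obs=dict(top=np.r_[A([(234,149),(327,145),(331,256),(242,258),(265,294),(312,291)],(255,190)),t([(341,65),(524,56)]),A([(545,95)],(255,190))],
 scene=np.r_[A([(340,284),(290,233),(368,172),(417,222),(428,205),(402,172),(118,120),(457,445)],(205,150))])
def pts(p,c):
    tip=[(-.175,.01,.0665),(-.175,-.01,.0665)]; lid=[(.1,.11,.0765),(.1,-.11,.0765),(-.1,-.11,.0765)] if c=="top" else [(-.1,-.11,.0765),(-.1,.11,.0765)]
    return place(p,S(p[3],0)+tip+lid)
def f(p): return np.r_[tuple((proj(c,pts(p,c))-obs[c]).ravel() for c in obs)]
def f2(p):
    return np.r_[tuple((proj(c,pts(p,c))+p[4+2*i:6+2*i]-obs[c]).ravel() for i,c in enumerate(obs))]
r=least_squares(f,[.68,-.06,.08,-.14],loss="soft_l1"); print(r.x,np.round(f(r.x).reshape(-1,2),1).tolist())
for c in obs:
    r1=least_squares(lambda p:(proj(c,pts(p,c))-obs[c]).ravel(),r.x,loss="soft_l1"); print(c,r1.x,np.round(place(r1.x,[(r1.x[3],0,0),(-.155,0,0)]),4).tolist())
p=r.x; print("sleeve",place(p,[(p[3],0,.0525)]),"grip",place(p,[(-.155,0,.0615)]))
s=sense(); R=cv2.Rodrigues(s["orientation"])[0]; print(R.round(3))
```

```text
[ 0.68467272 -0.06199355  0.07742551 -0.13893756] [[-0.2, -0.2], [-0.8, -0.2], [-0.4, -0.2], [-0.5, 0.1], [-0.8, -0.2], [-0.3, -0.1], [-0.7, -1.6], [0.7, -0.7], [0.7, -0.7], [0.3, -0.4], [-0.6, -0.8], [-0.5, -0.4], [0.6, -0.0], [0.5, -1.2], [-0.3, -0.5], [0.2, -1.7], [0.8, -0.7]]
top [ 0.68296795 -0.06217288  0.0833028  -0.13760663] [[0.5458, -0.0736, 0.0], [0.5285, -0.0751, 0.0]]
scene [ 0.68711434 -0.06068163  0.07565937 -0.14077249] [[0.5467, -0.0713, 0.0], [0.5326, -0.0724, 0.0]]
sleeve [[ 0.54615139 -0.07274011  0.0525    ]] grip [[ 0.53013708 -0.07398251  0.0615    ]]
[[-0.92   0.392 -0.   ]
 [ 0.392  0.92  -0.   ]
 [ 0.    -0.    -1.   ]]
```

```bash
cat >> h.py <<'E'
M=np.array([.6847,-.062,.0774])
def to(P,yaw=M[2],tilt=0):
    "needed move in tool axes (cm, and rotvec deg); tilt>0: fingers lean forward(+x) at their tips"
    s=sense(); R=cv2.Rodrigues(s["orientation"])[0]
    c,n=np.cos(yaw),np.sin(yaw); Rd=np.array([[-c,-n,0],[-n,c,0],[0,0,-1]]).T
    Rd=Rd@cv2.Rodrigues(np.array([0,-np.radians(tilt),0]))[0]
    print("t",s["time_s"],"pos",s["tcp_pos"].round(4),"rot",np.degrees(cv2.Rodrigues(R.T@Rd)[0].ravel()).round(2),
     "cm",(R.T@(np.array(P)-s["tcp_pos"])*100).round(2),"f",s["ft_force"].round(1),"gap",round(s["finger_gap"],4),"grip",round(s["grip_force"],1))
E
python3 -m inch '[0,0,-6.9,0,0,0,8.7, 0,0,-6.9,0,0,0,8.7, 0,0,-6.9,0,0,0,8.7, 0,0,-6.8,0,0,0,8.7]'
python3 -m inch '[0,0,0,-1.6,-4,0,8.7, 0,0,0,-1.6,-4,0,8.7, 0,0,0,-1.6,-4,0,8.7, 0,0,0,-1.6,-4,0,8.7, 0,0,0,-1.6,-4,0,8.7, 0,0,0,-1.6,-4,0,8.7, 0,0,0,-1.6,-4,0,8.7, 0,0,0,-1.6,-4,0,8.7]'
python3 -c "
from h import *
to([.546,-.073,.14])"
```

```text
time_s: 1.7
tcp_pos: [0.2352, 0.552, 0.2226]
orientation: [0.129, -3.139, 0.0]
ft_force: [-1.2, 0.2, -0.8]
finger_gap: 0.0868
grip_force: 0.0
time_s: 2.5
tcp_pos: [0.3881, 0.2413, 0.2229]
orientation: [-0.122, 3.139, 0.0]
ft_force: [1.3, 0.4, -0.3]
finger_gap: 0.087
grip_force: 0.0
t 2.5 pos [0.3881 0.2413 0.2229] rot [0.01 0.04 0.  ] cm [-13.31 -32.55   8.3 ] f [ 1.3  0.4 -0.3] gap 0.087 grip 0.0
```

```bash
python3 -m inch '[0,0,0,-1.6,-4,0,8.7, 0,0,0,-1.6,-4,0,8.7, 0,0,0,-1.6,-4,0,8.7, 0,0,0,-1.6,-4,0,8.7, 0,0,0,-1.6,-4,0.5,8.7, 0,0,0,-1.6,-4,2,8.7, 0,0,0,-1.6,-4,2,8.7, 0,0,0,-1.6,-4,2,8.7]'
python3 -m inch '[0,0,0,0,0,0,7, 0,0,0,0,0,0,7, 0,0,0,0,0,0,7]' >/dev/null
python3 - <<'E'
from h import *
to([.546,-.073,.0405])
im=camera("top"); cv2.imwrite("pics/c1.png",cv2.resize(im[150:300,200:400,::-1],None,fx=3.9,fy=3.9,interpolation=cv2.INTER_CUBIC))
E
```

```text
time_s: 3.3
tcp_pos: [0.5406, -0.0683, 0.1572]
orientation: [-0.121, 3.138, -0.0]
ft_force: [-0.4, 0.4, 0.5]
finger_gap: 0.0868
grip_force: 0.0
t 3.6 pos [ 0.5393 -0.0655  0.158 ] rot [ 0.03 -0.02  0.  ] cm [-0.62 -0.81 11.75] f [-0.6  0.4 -0.2] gap 0.071 grip 0.0
```

```bash
python3 -m inch '[0,0,0,-0.6,-0.8,2,7, 0,0,0,0,0,2.5,7, 0,0,0,0,0,2.5,7, 0,0,0,0,0,2.5,7, 0,0,0,0,0,1.5,7, 0,0,0,0,0,0.7,7, 0,0,0,0,0,0,7]'
python3 - <<'E'
from h import *
to([.546,-.073,.0405])
im=camera("scene"); cv2.imwrite("pics/c1.png",cv2.resize(im[120:270,180:380,::-1],None,fx=3.9,fy=3.9,interpolation=cv2.INTER_CUBIC))
E
```

```text
time_s: 4.35
tcp_pos: [0.5459, -0.0729, 0.0407]
orientation: [0.123, -3.138, -0.0]
ft_force: [-0.9, -0.2, 0.5]
finger_gap: 0.0703
grip_force: 0.0
t 4.35 pos [ 0.5459 -0.0729  0.0407] rot [ 0.01 -0.04  0.07] cm [-0.01 -0.02  0.02] f [-0.9 -0.2  0.5] gap 0.0703 grip 0.0
```

View pics/c1.png

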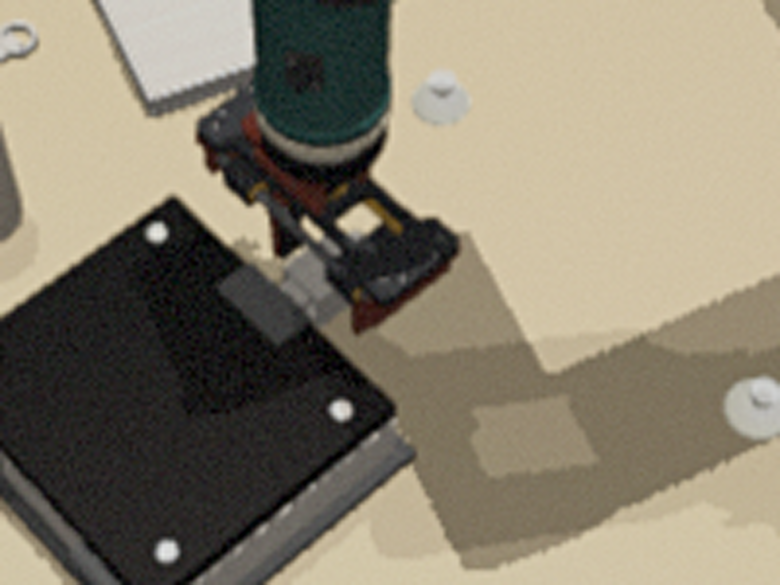

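The fingers straddle the sleeve evenly at crop (330,280), with the cup well clear. Closing now.

```bash
python3 -m inch '[0,0,0,0,0,0,4.5, 0,0,0,0,0,0,4, 0,0,0,0,0,0,3, 0,0,0,0,0,0,3, 0,0,0,0,0,0,3, 0,0,0,0,0,0,3]' 25
```

```text
time_s: 5.0
tcp_pos: [0.5465, -0.0738, 0.041]
orientation: [-0.121, 3.139, 0.0]
ft_force: [-0.5, 1.2, 3.4]
finger_gap: 0.0359
grip_force: 25.0
```

```bash
python3 -m inch '[0,0,0,0.3,0,0.1,3, 0,0,0,0.7,0,0,3, 0,0,0,0.7,0,0,3, 0,0,0,0.7,0,0,3]'
python3 -c "
from h import *
to([.546,-.073,.0405])"
```

```text
time_s: 5.4
tcp_pos: [0.526, -0.0767, 0.041]
orientation: [-0.121, 3.132, -0.003]
ft_force: [4.6, 0.6, 4.7]
finger_gap: 0.0357
grip_force: 25.0
t 5.4 pos [ 0.526  -0.0767  0.041 ] rot [-0.13  0.38 -0.03] cm [-2.03  0.22  0.06] f [4.6 0.6 4.7] gap 0.0357 grip 25.0
```

```bash
python3 -m inch '[0,0,0,0.2,0,-0.2,3, 0,0,0,0.9,0,0,3, 0,0,0,0.9,0,0,3, 0,0,0,0.9,0,0,3]'
python3 -m inch '[0,0,0,1,0,0,3, 0,0,0,1,0,0,3, 0,0,0,1,0,0,3, 0,0,0,1,0,0,3, 0,0,0,0,0,0,3]'
python3 - <<'E'
from h import *
to([.443,-.348,.12])
im=camera("scene"); cv2.imwrite("pics/c2.png",cv2.resize(im[80:230,200:400,::-1],None,fx=3.9,fy=3.9,interpolation=cv2.INTER_CUBIC))
E
```

```text
time_s: 5.8
tcp_pos: [0.4918, -0.0778, 0.0412]
orientation: [0.121, -3.137, -0.001]
ft_force: [-0.1, 0.0, -1.4]
finger_gap: 0.036
grip_force: 25.0
time_s: 6.3
tcp_pos: [0.4514, -0.0808, 0.0415]
orientation: [0.12, -3.137, -0.001]
ft_force: [-0.8, -0.6, -2.8]
finger_gap: 0.0358
grip_force: 25.0
t 6.3 pos [ 0.4514 -0.0808  0.0415] rot [ 0.04 -0.12 -0.04] cm [  2.9  -26.57  -7.86] f [-0.8 -0.6 -2.8] gap 0.0358 grip 25.0
```

View pics/c2.png

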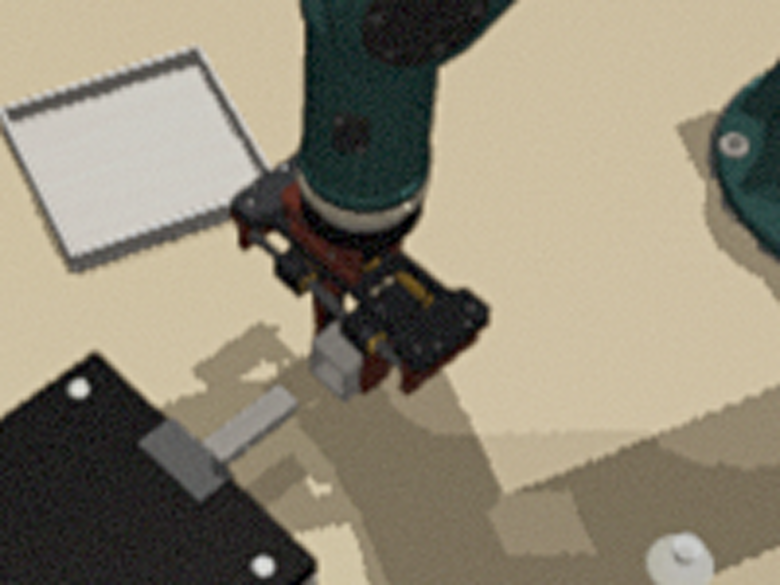

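The sleeve is off and held level, and the bare tongue and rod show to its lower left at crop (260,420). Next I carry it to the tray.

```bash
python3 -m inch '[0,0,0,0,0,-2,3, 0,0,0,0,0,-2.5,3, 0,0,0,0,-1.5,-2.5,3, 0,0,0,0.4,-3,-0.8,3, 0,0,0,0.5,-3.7,0,3, 0,0,0,0.5,-3.7,0,3, 0,0,0,0.5,-3.7,0,3, 0,0,0,0.5,-3.7,0,3]'
python3 -m inch '[0,0,0,0.5,-3.2,0,3, 0,0,0,0,-2.5,0,3, 0,0,0,0,-1,0,3, 0,0,0,0,0,0,3, 0,0,0,0,0,0,3]'
python3 - <<'E'
from h import *
to([.443,-.348,.0115])
im=camera("top"); cv2.imwrite("pics/c3.png",cv2.resize(im[190:340,300:500,::-1],None,fx=3.9,fy=3.9,interpolation=cv2.INTER_CUBIC))
E
```

```text
time_s: 7.15
tcp_pos: [0.445, -0.2772, 0.1199]
orientation: [-0.121, 3.138, -0.001]
ft_force: [0.8, 0.4, -1.9]
finger_gap: 0.0357
grip_force: 25.0
time_s: 7.65
tcp_pos: [0.4445, -0.3413, 0.1194]
orientation: [0.121, -3.139, -0.002]
ft_force: [-0.4, 0.2, -2.4]
finger_gap: 0.0359
grip_force: 25.0
t 7.65 pos [ 0.4445 -0.3413  0.1194] rot [ 0.08 -0.04 -0.01] cm [ 0.19 -0.67 10.79] f [-0.4  0.2 -2.4] gap 0.0359 grip 25.0
```

View pics/c3.png

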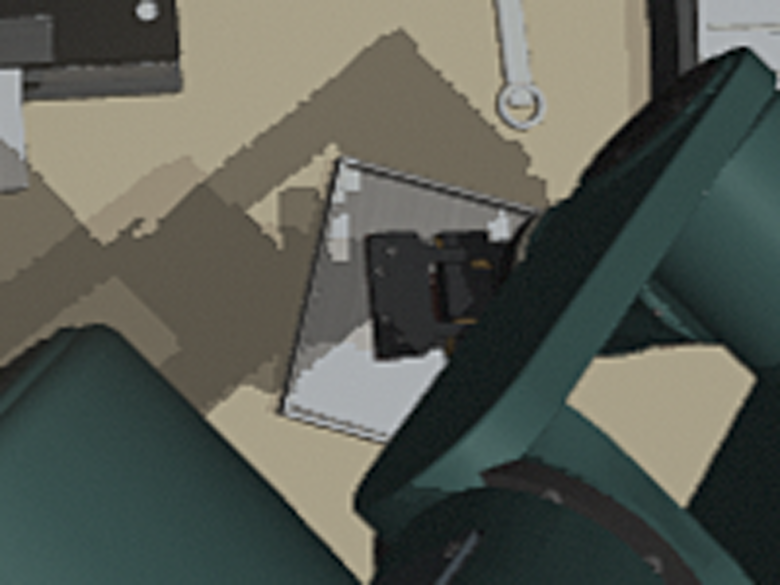

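The gripper is over the tray's centre. Lowering now, slowly for the last centimetre.

```bash
python3 -m inch '[0,0,0,0.2,-0.6,1.5,3, 0,0,0,0,0,2.5,3, 0,0,0,0,0,2.5,3, 0,0,0,0,0,2,3, 0,0,0,0,0,1,3, 0,0,0,0,0,0.3,3, 0,0,0,0,0,0,3]'
python3 -m inch '[0,0,0,0,0,0.2,3, 0,0,0,0,0,0.2,3, 0,0,0,0,0,0.2,3, 0,0,0,0,0,0.2,3]'
```

```text
time_s: 8.4
tcp_pos: [0.4434, -0.3482, 0.0219]
orientation: [0.122, -3.139, -0.0]
ft_force: [-0.6, 0.7, -2.2]
finger_gap: 0.0357
grip_force: 25.0
time_s: 8.8
tcp_pos: [0.4434, -0.3489, 0.0139]
orientation: [-0.121, 3.139, -0.001]
ft_force: [0.8, 0.2, -1.2]
finger_gap: 0.0358
grip_force: 25.0
```

```bash
python3 -m inch '[0,0,0,0,0,0.1,3, 0,0,0,0,0,0.1,3, 0,0,0,0,0,0.1,3, 0,0,0,0,0,0,3]'
python3 -m inch '[0,0,0,0,0,0.1,3, 0,0,0,0,0,0,3]'
```

```text
time_s: 9.2
tcp_pos: [0.4432, -0.3487, 0.0106]
orientation: [0.121, -3.139, 0.0]
ft_force: [0.0, -0.0, -1.8]
finger_gap: 0.0359
grip_force: 25.0
time_s: 9.4
tcp_pos: [0.4432, -0.3488, 0.0105]
orientation: [-0.121, 3.139, -0.0]
ft_force: [-0.4, 1.9, 5.8]
finger_gap: 0.0361
grip_force: 25.0
```

```bash
python3 -m inch '[0,0,0,0,0,0,5, 0,0,0,0,0,0,5.6, 0,0,0,0,0,0,5.6, 0,0,0,0,0,-0.5,5.6, 0,0,0,0,0,-2,5.6, 0,0,0,0,0,-3,5.6, 0,0,0,0,0,-4,5.6, 0,0,0,0,0,-4,5.6]'
python3 - <<'E'
from h import *
G=place(M,[(-.155,0,.0615)])[0]; a=np.radians(30); f=np.array([np.cos(M[2]),np.sin(M[2]),0])
z=np.sin(a)*f-np.cos(a)*np.array([0,0,1]); P=G+.016*z; print(P, P-.1*z)
to(P-.1*z,tilt=30)
E
```

```text
time_s: 10.2
tcp_pos: [0.4428, -0.3483, 0.146]
orientation: [0.121, -3.138, -0.001]
ft_force: [1.2, -0.8, -0.5]
finger_gap: 0.0563
grip_force: 0.0
[ 0.5381401  -0.07336644  0.04764359] [ 0.4882898  -0.07723258  0.13424613]
t 10.2 pos [ 0.4428 -0.3483  0.146 ] rot [ 4.000e-02 -3.004e+01 -2.000e-02] cm [-6.62 26.67  1.19] f [ 1.2 -0.8 -0.5] gap 0.0563 grip 0.0
```

```bash
python3 -m inch '[0,0,0,-0.5,2,0,5.6, 0,0,0,-1,4,0,5.6, 0,0,0,-1,4,0,5.6, 0,0,0,-1,4,0,5.6, 0,0,0,-1,4,0,5.6, 0,0,0,-1,4,0,5.6, 0,0,0,-1,3.7,0,5.6, 0,0,0,0,0.5,0,5.6]'
python3 -m inch '[0,-7.5,0,0,0,0,5.6, 0,-7.5,0,0,0,0,5.6, 0,-7.5,0,0,0,0,5.6, 0,-7.5,0,0,0,0,5.6, 0,0,0,0,0,0,5.6, 0,0,0,0,0,0,5.6]'
python3 - <<'E'
from h import *
to([.4883,-.0772,.1342],tilt=30); to([.5381,-.0734,.0476],tilt=30)
im=camera("top"); cv2.imwrite("pics/c4.png",cv2.resize(im[150:340,270:470,::-1],None,fx=3.1,fy=3.1,interpolation=cv2.INTER_CUBIC))
E
```

```text
time_s: 11.0
tcp_pos: [0.4878, -0.0789, 0.1449]
orientation: [-0.126, 3.139, 0.002]
ft_force: [0.6, -0.2, 0.7]
finger_gap: 0.0559
grip_force: 0.0
time_s: 11.6
tcp_pos: [0.4897, -0.0779, 0.1444]
orientation: [-0.111, 2.687, 0.045]
ft_force: [0.8, -0.7, 0.0]
finger_gap: 0.056
grip_force: 0.0
t 11.6 pos [ 0.4897 -0.0779  0.1444] rot [ 0.93 -4.03  0.05] cm [0.57 0.06 0.85] f [ 0.8 -0.7  0. ] gap 0.056 grip 0.0
t 11.6 pos [ 0.4897 -0.0779  0.1444] rot [ 0.93 -4.03  0.05] cm [-0.13 -0.1  10.83] f [ 0.8 -0.7  0. ] gap 0.056 grip 0.0
```

View pics/c4.png

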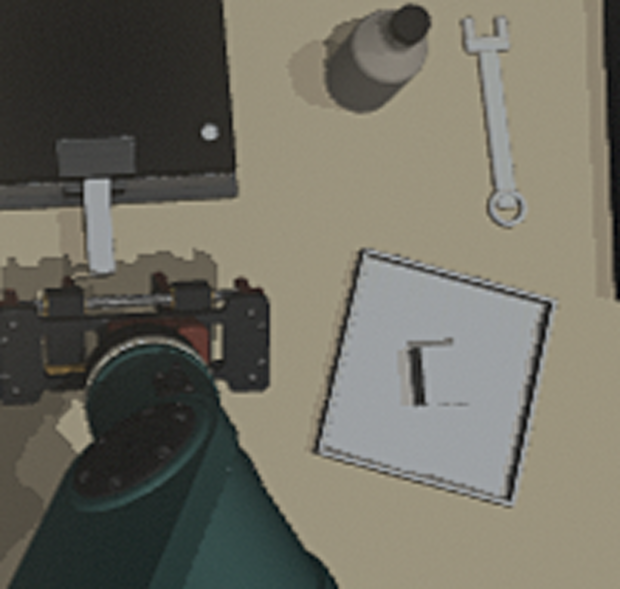

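The sleeve lies flat in the middle of the tray at crop (440,375). The 30° tilt wasn't fully reached, so I'll use 20° instead.

```bash
python3 -m inch '[0,3,0,0,0,0,5, 0,3,0,0,0,0,5, 0,0,0,0,0,0,5, 0,0,0,0,0,0,5]'
python3 - <<'E'
from h import *
G=place(M,[(-.155,0,.0615)])[0]; a=np.radians(20); f=np.array([np.cos(M[2]),np.sin(M[2]),0])
z=np.sin(a)*f-np.cos(a)*np.array([0,0,1]); P=G+.016*z
print(sense()["q"].round(2),P); to(P,tilt=20)
E
```

```text
time_s: 12.05
tcp_pos: [0.4911, -0.0769, 0.1446]
orientation: [-0.122, 2.788, 0.04]
ft_force: [0.2, -0.4, -0.4]
finger_gap: 0.0501
grip_force: 0.0
[-0.44  0.18  2.1   0.33  0.59 -2.35] [ 0.53561999 -0.07356189  0.04646492]
t 12.05 pos [ 0.4911 -0.0769  0.1446] rot [0.94 0.14 0.42] cm [-0.81 -0.19 10.75] f [ 0.2 -0.4 -0.4] gap 0.0501 grip 0.0
```

```bash
python3 -m inch '[0.9,0,0.4,-0.8,-0.2,1.5,5, 0,0,0,0,0,2,5, 0,0,0,0,0,2,5, 0,0,0,0,0,2,5, 0,0,0,0,0,1.5,5, 0,0,0,0,0,0.7,5, 0,0,0,0,0,0.4,5, 0,0,0,0,0,0,5]'
python3 -c "
from h import *
print(sense()['q'].round(2));to([.5356,-.0736,.0465],tilt=20)"
```

```text
time_s: 12.85
tcp_pos: [0.5318, -0.0751, 0.0518]
orientation: [-0.106, 2.79, 0.021]
ft_force: [-0.2, -0.4, 0.2]
finger_gap: 0.0504
grip_force: 0.0
[-0.38  0.41  2.11  0.47  0.34 -2.45]
t 12.85 pos [ 0.5318 -0.0751  0.0518] rot [ 0.08  0.04 -0.1 ] cm [-0.19  0.12  0.63] f [-0.2 -0.4  0.2] gap 0.0504 grip 0.0
```

```bash
python3 -m inch '[0,0,0,-0.2,0.1,0.4,5, 0,0,0,0,0,0.2,5, 0,0,0,0,0,0,2.5, 0,0,0,0,0,0,1.5, 0,0,0,0,0,0,1.5, 0,0,0,0,0,0,1.5, 0,0,0,0,0,0,1.5, 0,0,0,0,0,0,1.5]' 40
python3 - <<'E'
from h import *
s=sense();print(s['q'].round(2));to([.5356,-.0736,.0465],tilt=20)
R=cv2.Rodrigues(s["orientation"])[0]
H=place(M,[(.1,0,.0565)])[0]; v=R.T@(s["tcp_pos"]-H)   # tcp from hinge, tool axes
d=np.radians(2.5); Q=cv2.Rodrigues(np.array([0,d,0]))[0]   # +y turn: tilt toward vertical
print("v",v, "shift old axes",100*(Q@v-v),"new axes",100*(v-Q.T@v))
E
```

```text
time_s: 13.65
tcp_pos: [0.5358, -0.0734, 0.0472]
orientation: [-0.107, 2.79, 0.022]
ft_force: [0.2, 4.1, 2.9]
finger_gap: 0.0191
grip_force: 40.0
[-0.37  0.42  2.11  0.48  0.33 -2.45]
t 13.65 pos [ 0.5358 -0.0734  0.0472] rot [ 0.1   0.06 -0.07] cm [ 0.04 -0.02  0.06] f [0.2 4.1 2.9] gap 0.0191 grip 40.0
v [ 2.37436990e-01 -3.14920986e-05 -7.67513735e-02] shift old axes [-0.35738353  0.         -1.02838057] new axes [-0.31218605  0.         -1.04299063]
```

```bash
python3 -m inch '[0,1.2,0,-0.16,0,-0.5,1.5, 0,2.5,0,-0.33,0,-1.04,1.5, 0,2.5,0,-0.33,0,-1.04,1.5, 0,0,0,0,0,0,1.5]'
cat > l.py <<'E'
from h import *
s=sense(); H=place(M,[(.1,0,.0565)])[0]; f=np.array([np.cos(M[2]),np.sin(M[2]),0])
R=cv2.Rodrigues(s["orientation"])[0]
a=np.degrees(np.arctan2(R[:,2]@f,-R[2,2])); d=s["tcp_pos"]-.016*R[:,2]-H
print("tilt",a,"lid by grip point",np.degrees(np.arctan2(d[2],-d@f)-np.arctan2(5,255)),"r",np.hypot(d[2],d@f),"side",d@[-f[1],f[0],0],s["ft_force"].round(1),"gap",s["finger_gap"].round(4),s["q"].round(2))
E
python3 l.py
```

```text
time_s: 14.05
tcp_pos: [0.5363, -0.0733, 0.075]
orientation: [-0.112, 2.898, 0.016]
ft_force: [0.0, 2.8, 1.7]
finger_gap: 0.0197
grip_force: 40.0Traceback (most recent call last):
  File "l.py", line 5, in <module>
    print("tilt",a,"lid by grip point",np.degrees(np.arctan2(d[2],-d@f)-np.arctan2(5,255)),"r",np.hypot(d[2],d@f),"side",d@[-f[1],f[0],0],s["ft_force"].round(1),"gap",s["finger_gap"].round(4),s["q"].round(2))
                                                                                                                                                                       ^^^^^^^^^^^^^^^^^^^^^
AttributeError: 'float' object has no attribute 'round'
```

```bash
sed -i 's/s\["finger_gap"\].round(4)/s["finger_gap"]/' l.py; python3 l.py
python3 -m inch '[0,2.5,0,-0.33,0,-1.04,1.5, 0,2.5,0,-0.33,0,-1.04,1.5, 0,2.5,0,-0.33,0,-1.04,1.5]'; python3 l.py
python3 - <<'E'
from h import *
im=camera("scene"); cv2.imwrite("pics/c5.png",cv2.resize(im[120:290,140:340,::-1],None,fx=3.4,fy=3.4,interpolation=cv2.INTER_CUBIC))
E
```

```text
tilt 13.815143458881666 lid by grip point 6.552702579044614 r 0.2549348141650481 side 0.00014676350163043278 [0.  2.8 1.7] gap 0.019697230394262834 [-0.33  0.38  1.99  0.18  0.56 -2.13]
time_s: 14.35
tcp_pos: [0.5406, -0.073, 0.1066]
orientation: [-0.114, 3.027, 0.01]
ft_force: [10.1, 7.8, -12.1]
finger_gap: 0.0194
grip_force: 40.0
tilt 6.432714075859834 lid by grip point 13.874240193084388 r 0.2550442675394035 side 0.00014147068358830867 [ 10.1   7.8 -12.1] gap 0.019447849984561744 [-0.29  0.37  1.85  0.06  0.82 -1.97]
```

View pics/c5.png

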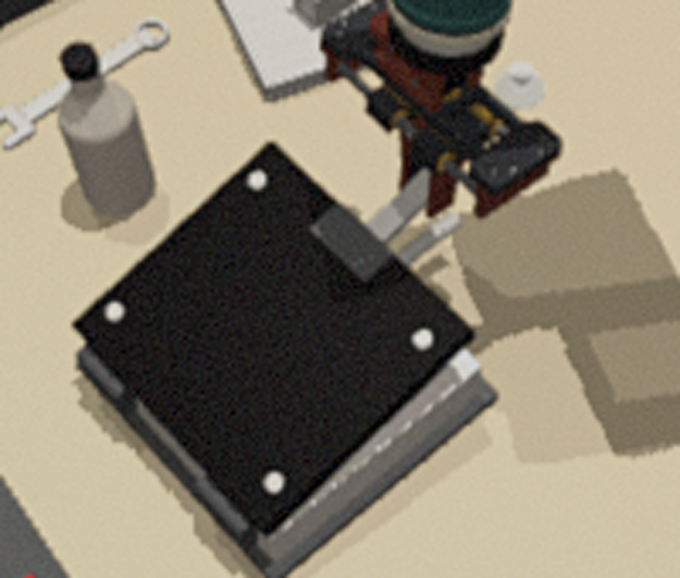

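The lid is opening: the tongue is in the fingers at crop (420,190) and the bare rod shows below at (440,230). Carrying on along the arc.

```bash
python3 -m inch '[0,2.5,0,-0.33,0,-1.04,1.5, 0,2.5,0,-0.33,0,-1.04,1.5, 0,2.5,0,-0.33,0,-1.04,1.5, 0,2.5,0,-0.33,0,-1.04,1.5, 0,2.5,0,-0.33,0,-1.04,1.5, 0,2.5,0,-0.33,0,-1.04,1.5]'; python3 l.py
```

```text
time_s: 15.0
tcp_pos: [0.5614, -0.0711, 0.1676]
orientation: [0.114, -2.992, 0.003]
ft_force: [9.9, 3.9, -15.4]
finger_gap: 0.0195
grip_force: 40.0
tilt -8.437073054799209 lid by grip point 28.704775660077704 r 0.25512104797496826 side 0.00042216476668572103 [  9.9   3.9 -15.4] gap 0.019487857788171987 [-0.22  0.44  1.53 -0.04  1.31 -1.86]
```

```bash
python3 -m inch '[0,2.5,0,-0.33,0,-1.04,1.5, 0,2.5,0,-0.33,0,-1.04,1.5, 0,2.5,0,-0.33,0,-1.04,1.5, 0,2.5,0,-0.33,0,-1.04,1.5, 0,2.5,0,-0.33,0,-1.04,1.5, 0,2.2,0,-0.3,0,-0.9,1.5, 0,0,0,0,0,0,1.5, 0,0,0,0,0,0,1.5]'; python3 l.py
```

```text
time_s: 15.8
tcp_pos: [0.5962, -0.068, 0.2201]
orientation: [0.108, -2.738, 0.015]
ft_force: [8.6, 6.1, -8.6]
finger_gap: 0.0195
grip_force: 40.0
tilt -22.99649055460509 lid by grip point 43.220806462416874 r 0.25515277863979513 side 0.0007942522112966283 [ 8.6  6.1 -8.6] gap 0.019525677775325816 [-0.17  0.6   1.19 -0.09  1.75 -1.82]
```

```bash
python3 -m inch '[0,0,0,0,0,0,3, 0,0,0,0,0,0,5, 0,0,0,0,0,0,5, 0,0,0,0,0,0,5, 0,0,0,0,0,0,5]'
python3 -m inch '[0,0,0,0,0,-1,5, 0,0,0,0,0,-2,5, 0,0,0,0,0,-3,5, 0,0,0,0,0,-3,5, 0,0,0,0,0,-2,5, 0,0,0,0,0,0,5, 0,0,0,0,0,0,5]'
python3 -m inch '[0,0,0,0,0,0,5, 0,0,0,0,0,0,5, 0,0,0,0,0,0,5, 0,0,0,0,0,0,5, 0,0,0,0,0,0,5, 0,0,0,0,0,0,5, 0,0,0,0,0,0,5, 0,0,0,0,0,0,5]'
python3 -m inch '[0,0,0,0,0,0,5, 0,0,0,0,0,0,5, 0,0,0,0,0,0,5, 0,0,0,0,0,0,5, 0,0,0,0,0,0,5]'>/dev/null
python3 - <<'E'
from h import *
im=camera("scene"); cv2.imwrite("pics/c6.png",cv2.resize(im[60:300,120:400,::-1],None,fx=2.5,fy=2.5,interpolation=cv2.INTER_CUBIC))
E
```

```text
time_s: 16.3
tcp_pos: [0.5928, -0.0699, 0.2229]
orientation: [0.104, -2.733, 0.019]
ft_force: [0.5, 0.7, 0.1]
finger_gap: 0.0497
grip_force: 0.0
time_s: 17.0
tcp_pos: [0.6365, -0.0666, 0.3237]
orientation: [0.105, -2.733, 0.02]
ft_force: [-0.7, 0.6, -1.7]
finger_gap: 0.0498
grip_force: 0.0
time_s: 17.8
tcp_pos: [0.6364, -0.0666, 0.3238]
orientation: [0.105, -2.733, 0.019]
ft_force: [-0.3, 0.2, 0.0]
finger_gap: 0.0501
grip_force: 0.0
```

View pics/c6.png

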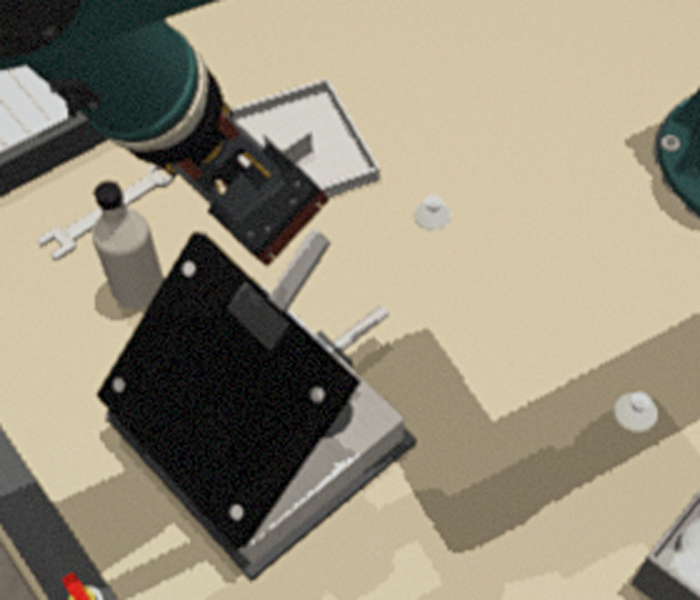

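The lid stands open by itself with the tongue tip at crop (322,238). The sleeve is in the tray and the bystanders haven't moved. I'll check the lid angle from the tip pixel, then hand in if it fits.

Run:
```python
from h import *
px=np.array([320,238])/2.5+[120,60]
def tip(a):
    c,s=np.cos(a),np.sin(a); return proj("scene",place(M,[(.1-.275*c-.01*s*0,0,.0565+.275*s+.01*c)]))[0]
A=np.radians(np.arange(0,80)); e=[np.linalg.norm(tip(a)-px) for a in A]; k=int(np.argmin(e)); print(k,e[k])
if 34<=k<=56: print(finish_job())
```

```text
44 3.5994182180165977
the job is handed in; nothing more can be done
None
```

The job is handed in: the sleeve lies in the middle of the tray and the lid stands at about 44° by itself, measured from the picture; nothing on the bench looked moved, and no verdict came back.

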